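# Put the balancing cones away on their posts

## Task

Put the wheel-balancing kit away: stack the three cones on the tall post with the round base, wide ends down, the large one at the bottom, the middle one on it and the small one on top, and slip the wing nut, right way up, over the short post with the square base. Everything must sit fully down and be let go; leave the dial gauge, the tire lever and the wheel weight where they lie.

Things in the scene. Friction and masses are not known exactly. Their poses are not given: they have to be found in the camera images.
- large_cone: The largest of the three cones. Steel balancing cone, loose, wide end down: foot of diameter 84 mm sloping in to a straight neck of diameter 50 mm, which runs from 14 mm above the underside to the top; total height 32 mm. A plain 22 mm hole runs through it along z. Origin: centre of the underside, z up. About 450 g. Grip it by the neck.
- middle_cone: The middle one of the three cones. Steel balancing cone, loose, wide end down: foot of diameter 62 mm sloping in to a straight neck of diameter 40 mm, which runs from 14 mm above the underside to the top; total height 30 mm. A plain 22 mm hole runs through it along z. Origin: centre of the underside, z up. About 250 g. Grip it by the neck.
- small_cone: The smallest of the three cones. Steel balancing cone, loose, wide end down: foot of diameter 44 mm sloping in to a straight neck of diameter 32 mm, which runs from 14 mm above the underside to the top; total height 28 mm. A plain 22 mm hole runs through it along z. Origin: centre of the underside, z up. About 130 g. Grip it by the neck.
- wing_nut: Steel slip-on wing nut, loose, upright: round hub 34 mm in diameter, 30 mm high (foot 40 mm wide, 9 mm high), two flat wings along x, 102 mm tip to tip, up to 18 mm wide, 4 to 13 mm above the underside. A plain 22 mm hole runs through the hub along z. Origin: centre of the underside, z up. About 160 g. Above the wings the hub can be gripped from any side.
- tall_post: Fixed storage post: dark ROUND base plate, 92 mm in diameter and 8 mm thick, with an upright steel pin 12 mm in diameter at its centre whose top is 82 mm above the counter; the top 8 mm taper to 4 mm. Origin: centre of the base's underside, on the counter; z axis up along the pin.
- short_post: Fixed storage post: dark SQUARE base plate, 84 mm wide and 8 mm thick, with an upright steel pin 12 mm in diameter at its centre whose top is 40 mm above the counter; the top 8 mm taper to 4 mm. Origin: centre of the base's underside, on the counter; z axis up along the pin.
- dial_gauge: Bystander, loose: old nickel dial tyre gauge lying on its back, round case 54 mm in diameter and 21 mm high, with a stem along its -x axis reaching 72 mm from the case's centre. Origin: centre of the case's underside.
- tire_lever: Bystander, loose: flat steel tyre lever lying along its x axis, 232 mm long (from -100 to +132 mm), 16 to 22 mm wide, up to 9 mm high. Origin: underside of the bar, 100 mm from its plain end.
- wheel_weight: Bystander, loose: dark steel clip-on wheel weight, 52 mm long along its x axis, 21 mm wide over the clip, 13 mm high. Origin: centre of the weight's underside.
There are look-alikes about, which are no part of the job. Leave any blue or purple look-alike of the wing_nut alone. Leave any red look-alike of the short_post alone.

How it is judged:
By the outcome, as a careful person would: the job done as asked, in the order asked, and still so for the second after the job is handed in, with the robot touching nothing.
It also fails if it takes over 120 s, if anything falls off the work surface, if the arm or the gripper's body presses on something with over 40 N, if the wrist force passes 120 N, or if a joint passes its speed limit or range.

## Robot

A 6-joint arm with a two-finger parallel gripper is mounted at the origin on the work surface. World frame = base frame: x ahead of the robot, y to its left, z up, the work surface at z = 0. Lengths are in m, angles in rad, forces in N, time in s.
With the tool pointing down it reaches from about 0.3 to 0.825 m from the base axis. Payload 5.4 kg.
Tool frame: the origin (TCP) lies at the very end of the fingers, on their centre line; the grasp point (between the pads) lies 19 mm behind it; z points along the fingers, y is the line along which they close (so a half turn about z gives the same grasp; the last joint's range is limited). The gripper opens to 92 mm and grips with 3 to 60 N. Pads are 20 mm wide; open, the fingers measure 128 mm over their backs; the gripper's body (75 mm by 189 mm) begins 69 mm behind the grasp point.
Start: joints at [-1.451, 0.158, 1.597, -0, 1.386, -0.21], TCP at [0.186, -0.544, 0.215] pointing down, gripper open.
Joint ranges: [-2.91, 2.91], [-0.94, 2.29], [0.18, 2.7], [-1.29, 4.43], [0.17, 2.64], [-3, 3]. Speed limits (rad/s): [2.57, 2.57, 3.14, 3.14, 3.14, 3.14].

## Interface

Orientations are given as a rotation vector (axis times angle).
In Python, from workcell import bot gives the robot as it stands. Calls block until the motion is done:
- bot.goto(position, orientation): joint-space move of the TCP to a pose.
- bot.line_to(position, rot=None, max_speed=0.15): straight line of the TCP; rot=None keeps the orientation; max_speed is the mean speed in m/s.
- bot.set_joints(angles): joint-space move.
- bot.set_gripper(opening, newtons=None): opening from 0.0 (shut) to 1.0 (fully open); newtons is the grip in N (None keeps the last); returns when the fingers have stopped.
- bot.hold(seconds).
- bot.inverse_kinematics(position, orientation): joint angles nearest the present ones, or None.
- bot.read_camera(name): name is "side" or "top"; returns a dict with "pixels" (480x640x3 uint8, blue, green, red), "fx", "fy", "cx", "cy" (pixels), "R" (3x3) and "t" (3): a world point X has camera coordinates R X + t. Camera axes: x right, y down, z forward; pixel columns grow to the right and rows downward; lengths in m; the calibration is good to about 2 mm. A picture is of the moment at which its call begins. There is no depth.
A pose or a line that the arm cannot do raises bot.MotionError and nothing moves.
- bot.job_done(): hands the job in; it is judged then, once.
Readings, each from a call of its own:
- bot.current_clock(): time.
- bot.current_joints(): joint angles.
- bot.current_joint_vel(): joint speeds.
- bot.current_effort(): joint torques, N m.
- bot.current_ee_pos(): TCP position.
- bot.current_tool_rot(): TCP orientation.
- bot.current_contact_force(): force on the tool from outside, world axes, zero at the start.
- bot.current_ft_torque(): the same for the moment, N m.
- bot.current_opening(): opening from 0.0 (shut) to 1.0 (fully open).
- bot.current_grip_force(): force on a finger pad.
Only numpy, scipy, OpenCV 4.12 (cv2) and the standard library are available. Lean on these libraries where they do the work, as an engineer would, in place of code of your own. Each camera call takes 0.05 s, during which the arm holds its last target. There are 200 camera calls.

## Working session

There is one attempt and no reset: what is moved stays moved. The work goes in short steps, each a Python script; the robot and the scene stay as the last script left them, time stands still between calls to the robot, and variables do not carry over. Pictures are saved under pics/ and viewed, at most 14 in all, crops included, and the job is handed in when it is done.

```bash
ls; mkdir -p pics
python3 - <<'E'
from workcell import bot
import cv2,numpy as np
for n in("top","side"):
    c=bot.read_camera(n); cv2.imwrite(f"pics/{n}0.png",c["pixels"])
    R=np.array(c["R"]);t=np.array(c["t"]); print(n,c["fx"],c["cx"],c["cy"],(-R.T@t).round(3),R[2].round(3))
print(bot.current_clock(),bot.current_tool_rot())
E
```

```text
pics
top 505.90337473266453 313.82048526147315 237.0418240086559 [ 0.431 -0.051  0.944] [ 0.084  0.005 -0.996]
side 625.1180165471175 321.0253429249632 232.96362023062187 [0.409 0.822 0.84 ] [ 0.083 -0.751 -0.656]
0.1 [-3.09738062e+00 -5.15460312e-01 -1.22250015e-04]
```

View pics/top0.png

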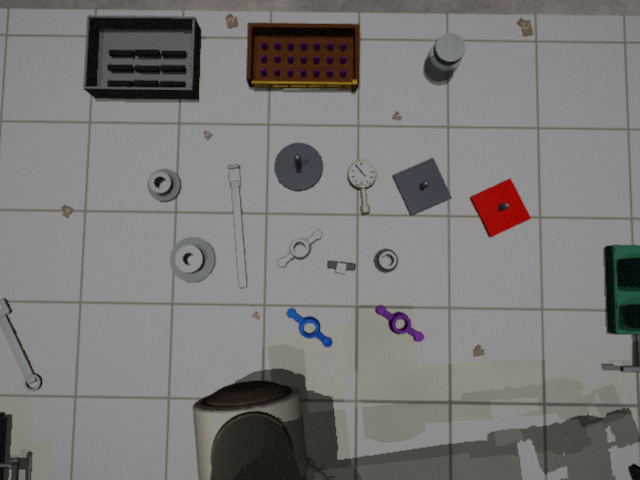

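View pics/side0.png

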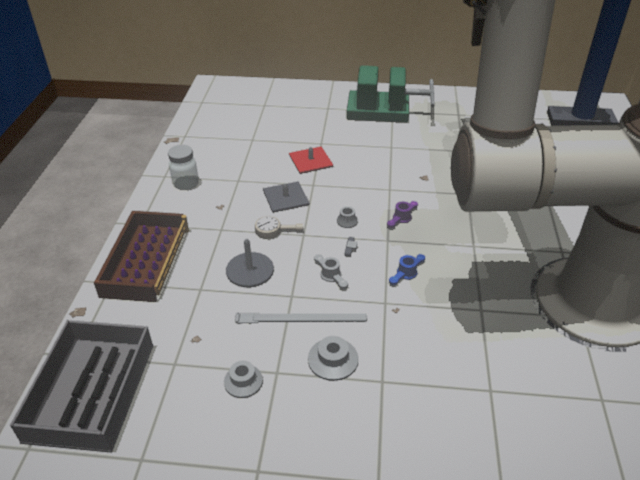

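Top view, candidates:
- **Cones:** large at (192,259), middle at (163,185), small at (386,260).
- **Wing nuts:** steel at (300,248), blue at (309,327), purple at (400,323). The task excludes blue and purple, so the steel one is meant.
- **Short posts:** dark grey square at (422,186), red square at (500,207). The grey one fits.
- **Tall post:** dark round base at (298,166).

I'll confirm these in one enlarged crop.

Run:
```python
import cv2,numpy as np
T=cv2.imread("pics/top0.png");S=cv2.imread("pics/side0.png")
def row(im,ps,h=28): return np.hstack([cv2.resize(im[y-h:y+h,x-h:x+h],(133,133),interpolation=cv2.INTER_CUBIC) for x,y in ps])
m=np.vstack([row(T,[(192,259),(163,185),(386,260),(300,248),(298,166),(422,186)]),row(S,[(333,357),(242,378),(347,217),(331,269),(250,262),(286,195)])])
cv2.imwrite("pics/crop1.png",m)
```

```text
(no output)
```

View pics/crop1.png

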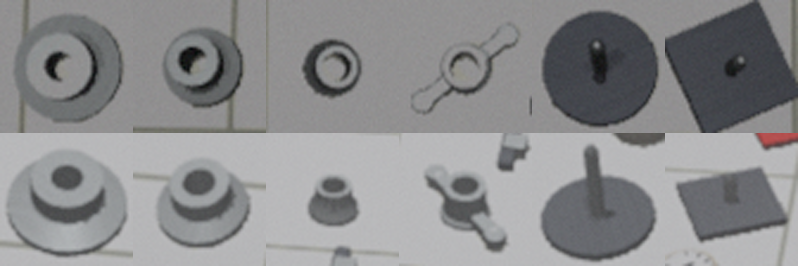

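The crop confirms them: three cones wide end down, the steel wing nut upright, the round base with the tall pin and the grey square base with the short pin. Next I'll measure them from both views.

```bash
cat > vis.py <<'E'
import cv2,numpy as np
from workcell import bot
def ray(c,p):
    R=np.array(c["R"]);t=np.array(c["t"])
    d=R.T@np.array([(p[0]-c["cx"])/c["fx"],(p[1]-c["cy"])/c["fy"],1]); return -R.T@t,d/np.linalg.norm(d)
def plane(c,p,z):
    o,d=ray(c,p); return o+d*(z-o[2])/d[2]
def tri(c1,p1,c2,p2):
    (a,u),(b,v)=ray(c1,p1),ray(c2,p2)
    s=np.linalg.lstsq(np.c_[u,-v],b-a,rcond=None)[0]
    P,Q=a+u*s[0],b+v*s[1]; return (P+Q)/2,np.linalg.norm(P-Q)
def cnt(mask,p,amin=15):
    "contour of the component nearest p: moments centre, size"
    n,l,st,ce=cv2.connectedComponentsWithStats(mask.astype(np.uint8))
    i=min((i for i in range(1,n) if st[i,4]>=amin),key=lambda i:np.hypot(*(ce[i]-p)))
    return ce[i],st[i]
def up(c,p,h=30,k=6):
    g=cv2.cvtColor(c["pixels"],cv2.COLOR_BGR2GRAY); x,y=int(p[0]),int(p[1])
    return cv2.resize(g[y-h:y+h,x-h:x+h],None,fx=k,fy=k,interpolation=cv2.INTER_CUBIC),lambda q:((np.array(q)+.5)/k-.5+[x-h,y-h])
def circ(c,p,r,k=6):
    "Hough circle of radius about r px near p"
    g,f=up(c,p,k=k)
    H=cv2.HoughCircles(cv2.GaussianBlur(g,(0,0),2),cv2.HOUGH_GRADIENT_ALT if 0 else cv2.HOUGH_GRADIENT,1,60,param1=60,param2=8,minRadius=int(r*k*.88),maxRadius=int(r*k*1.12))
    if H is None: return None
    h=min(H[0],key=lambda q:np.hypot(*(f(q[:2])-p))); return f(h[:2]),h[2]/k
E
python3 - <<'E'
from vis import *
T=bot.read_camera("top");S=bot.read_camera("side")
sg=cv2.cvtColor(S["pixels"],cv2.COLOR_BGR2GRAY)
O={"large":((191,259),(334,350),.05,.032),"middle":((160,183),(242,371),.04,.03),"small":((388,260),(347,212),.032,.028),"wing":((301,246),(330,265),.034,.03)}
for n,(pt,ps,D,h) in O.items():
    g,f=up(S,ps,12)
    q,st=None,None
    m=g<110
    ce,st=cnt(m,((np.array(ps)%1)+12)*6); s=f(ce)
    for nm,d in(("neck",D),("hole",.022)):
        r=d/2*T["fx"]/(.944-h); c=circ(T,pt,r)
        if c is None: print(n,nm,None);continue
        X,e=tri(T,c[0],S,s)
        print(n,nm,"top",c[0].round(1),"r",round(c[1],1),round(r,1),"side",s.round(1),st[2:]/[6,6,36],"X",X.round(4),"err",round(e,4),"pl",plane(T,c[0],h).round(4),plane(S,s,h).round(4))
for n,pt,ps in(("tall",(298,166),(250,268)),("short",(422,186),(286,196))):
    r=[]
    for c,p in((T,pt),(S,ps)):
        g=c["pixels"].astype(int); m=(g.max(2)<125)&(g.max(2)>30)
        m=cv2.morphologyEx(m.astype(np.uint8),cv2.MORPH_CLOSE,np.ones((7,7)))
        m=cv2.morphologyEx(m,cv2.MORPH_OPEN,np.ones((11,11)))
        ce,st=cnt(m,p); lab=cv2.connectedComponents(m)[1]; 
        k=[x for x in cv2.findContours(m,cv2.RETR_EXTERNAL,cv2.CHAIN_APPROX_NONE)[0] if cv2.pointPolygonTest(x,tuple(map(float,ce)),False)>0][0]
        r.append(ce); print(n,ce.round(1),st,[np.round(v,1) for v in cv2.minAreaRect(k)])
    X,e=tri(T,r[0],S,r[1]); print(X.round(4),e.round(4),plane(T,r[0],.008).round(4),plane(S,r[1],.008).round(4))
E
```

```text
large neck top [188.3 258.3] r 13.8 13.9 side [332.8 347.3] [12.66666667 10.         98.19444444] X [0.4642 0.1793 0.0337] err 0.0036 pl [0.4661 0.1798 0.032 ] [0.4625 0.1779 0.032 ]
large hole top [188.5 258.5] r 5.9 6.1 side [332.8 347.3] [12.66666667 10.         98.19444444] X [0.4641 0.179  0.0334] err 0.0033 pl [0.4658 0.1794 0.032 ] [0.4625 0.1779 0.032 ]
middle neck top [160.2 182.2] r 10.4 11.1 side [241.3 370.3] [ 13.16666667  10.33333333 105.52777778] X [0.6034 0.2366 0.0308] err 0.0028 pl [0.6049 0.237  0.03  ] [0.6021 0.2362 0.03  ]
middle hole top [159.7 182.5] r 6.1 6.1 side [241.3 370.3] [ 13.16666667  10.33333333 105.52777778] X [0.6029 0.2373 0.0316] err 0.0022 pl [0.6043 0.2379 0.03  ] [0.6021 0.2362 0.03  ]
small neck top [387.3 259.7] r 8.8 8.8 side [347.  210.7] [ 9.5         5.66666667 42.36111111] X [ 0.4673 -0.1795  0.0303] err 0.0039 pl [ 0.4693 -0.1798  0.028 ] [ 0.4655 -0.1824  0.028 ]
small hole top [387.  259.8] r 6.2 6.1 side [347.  210.7] [ 9.5         5.66666667 42.36111111] X [ 0.4671 -0.1788  0.0309] err 0.0036 pl [ 0.469  -0.1792  0.028 ] [ 0.4655 -
[... 289 characters left out ...]
.30555556] X [ 0.4868 -0.0192  0.0329] err 0.0038 pl [ 0.4888 -0.019   0.03  ] [ 0.4852 -0.0221  0.03  ]
tall [296.5 166.6] [ 267  143   56   48 2035] [array([294.5, 166.5]), array([47., 55.]), np.float64(90.0)]
tall [249.3 269.6] [ 227  253   45   34 1273] [array([249. , 269.5]), array([33., 44.]), np.float64(90.0)]
[ 0.6408 -0.0115  0.0079] 0.0035 [ 0.6426 -0.0114  0.008 ] [ 0.639  -0.0111  0.008 ]
short [422.6 187.9] [ 395  161   55   56 2273] [array([425.5, 188.7]), array([54. , 54.6]), np.float64(71.0)]
short [285.3 196.8] [267 184  38  27 868] [array([285.4, 196.5]), array([25.5, 37.5]), np.float64(78.7)]
[ 0.6059 -0.2493  0.0024] 0.0011 [ 0.6054 -0.2481  0.008 ] [ 0.604 -0.242  0.008]
```

Run:
```python
from vis import *
T=bot.read_camera("top");S=bot.read_camera("side"); vis=[]
for n,pt,ps in(("tall",(298,166),(250,268)),("short",(422,186),(286,196))):
    r=[]
    for c,p in((T,pt),(S,ps)):
        g,f=up(c,p,34,6)
        t,m=cv2.threshold(g,0,255,cv2.THRESH_BINARY_INV|cv2.THRESH_OTSU)
        m=cv2.morphologyEx(m,cv2.MORPH_CLOSE,np.ones((25,25))); m=cv2.morphologyEx(m,cv2.MORPH_OPEN,cv2.getStructuringElement(cv2.MORPH_ELLIPSE,(61,61)))
        k=max(cv2.findContours(m,cv2.RETR_EXTERNAL,cv2.CHAIN_APPROX_NONE)[0],key=lambda k:cv2.pointPolygonTest(k,(204,204),True))
        v=cv2.cvtColor(g,cv2.COLOR_GRAY2BGR); cv2.drawContours(v,[k],-1,(0,0,255),2)
        M=cv2.moments(k); q=np.array([M["m10"],M["m01"]])/M["m00"]
        r.append(f(q)); x,y,w,h=cv2.boundingRect(k); print(n,t,f(q).round(1),w/6,h/6); cv2.circle(v,tuple(map(int,q)),4,(0,255,0),-1); vis.append(cv2.resize(v,(200,200)))
    X,e=tri(T,r[0],S,r[1]); print(X.round(4),e.round(4),plane(T,r[0],.008).round(4),plane(S,r[1],.008).round(4))
g,f=up(T,(300,248)); v=cv2.cvtColor(g,cv2.COLOR_GRAY2BGR)
for q,rr in(((298.7,247.5),6.1),((299.6,248),6.1)):
    z=(np.array(q)-[270,218]+.5)*6-.5; cv2.circle(v,tuple(int(a) for a in z),int(rr*6),(0,0,255) if rr and q[0]<299 else (0,255,0),1)
vis.append(cv2.resize(v,(400,400))[100:300,100:300])
# wing axis
a=T["pixels"][218:278,270:330].astype(int)
cv2.imwrite("pics/ov2.png",np.vstack([np.hstack(vis[:2]+[vis[4]]),np.hstack(vis[2:4]+[vis[4]*0])]))
A,B=plane(T,(284,263),.009),plane(T,(317,235),.009); print("wing dir",np.rad2deg(np.arctan2(*(A-B)[[1,0]])),np.linalg.norm(A-B))
```

```text
tall 104.0 [298.3 166.6] 48.666666666666664 48.666666666666664
tall 141.0 [249.5 269.4] 48.333333333333336 37.5
[ 0.6413 -0.0148  0.0051] 0.0035 [ 0.6425 -0.0148  0.008 ] [ 0.6387 -0.0116  0.008 ]
short 102.0 [421.4 186.6] 56.666666666666664 55.833333333333336
short 142.0 [285.4 196.6] 44.333333333333336 30.333333333333332
[ 0.6065 -0.2464  0.0053] 0.0038 [ 0.6079 -0.2459  0.008 ] [ 0.604  -0.2427  0.008 ]
wing dir 131.2846288393733 0.08011433152807988
```

View pics/ov2.png

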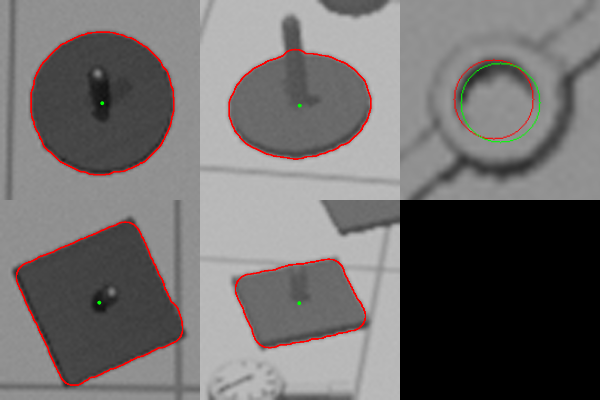

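The outlines fit, and the red circle is right for the nut's hole. The heights come out as expected: 32, 31, 30 and 32 mm for the tops, and about 5–8 mm for the plates. The two cameras disagree by a constant ~3.5 mm in x, which mostly cancels between pick and place. I'll start with the large cone.

```bash
cat > arm.py <<'E'
import numpy as np
from workcell import bot
from scipy.spatial.transform import Rotation as Ro
ZT=.135; TIP=.0165
TALL=(.641,-.0145); SHORT=(.606,-.2455)
def down(yaw): return (Ro.from_euler("z",yaw,degrees=True)*Ro.from_euler("x",180,degrees=True)).as_rotvec()
def yaw_for(*pts):
    "a yaw closing along world x that can be reached at all points"
    for y in(90,-90):
        if all(bot.inverse_kinematics([*p,z],down(y)) is not None for p in pts for z in(.02,ZT)): return y
def pick(p,dest,width):
    y=yaw_for(p,dest); assert y is not None
    if bot.current_ee_pos()[2]<ZT-.002: bot.line_to([*bot.current_ee_pos()[:2],ZT])
    bot.set_gripper(1.0); bot.goto([*p,ZT],down(y))
    bot.line_to([*p,.05],max_speed=.2); bot.line_to([*p,TIP],max_speed=.06)
    print("touch",np.round(bot.current_contact_force(),1))
    bot.set_gripper(0.,35); o=bot.current_opening()*.092
    print("width mm",round(o*1e3,1),"want",width*1e3,"grip",round(bot.current_grip_force(),1))
    if abs(o-width)>.004: return False
    bot.line_to([*p,ZT],max_speed=.15); bot.hold(.2)
    print("lifted",round(bot.current_opening()*92,1),np.round(bot.current_contact_force(),1),bot.current_clock()); return True
def place(dest,seat,pin):
    "seat: height on which the underside will rest"
    bot.line_to([*dest,ZT],max_speed=.25); bot.hold(.3)
    f0=np.array(bot.current_contact_force())
    for z in [*np.arange(pin+.002,seat+.003,-.012),seat+.001]:
        bot.line_to([*dest,z+TIP],max_speed=.06)
        f=np.array(bot.current_contact_force())-f0
        if np.abs(f).max()>12: print("contact at underside z",round(z,4),f.round(1)); return False
    print("down",f.round(1)); bot.set_gripper(1.0); bot.hold(.2)
    bot.line_to([*dest,ZT],max_speed=.15); print("clock",bot.current_clock()); return True
E
python3 - <<'E'
from arm import *
p=(.4642,.1791)
print(yaw_for(p,TALL))
print(pick(p,TALL,.05) and place(TALL,.008,.082))
E
```

```text
90
touch [ 0.5  0.4 -0.5]
width mm 49.5 want 50.0 grip 35.0
lifted 49.3 [-0.5  0.3 -2.8] 6.4167
down [-0.4 -0.3  0.7]
clock 12.8333
True
```

Run:
```python
from arm import *
p=(.6032,.237)
print(pick(p,TALL,.04) and place(TALL,.040,.082))
bot.line_to([.45,.15,.2],max_speed=.3)
import cv2
T=bot.read_camera("top");S=bot.read_camera("side")
f=lambda c,x,y:cv2.resize(c["pixels"][y-45:y+45,x-60:x+60],(400,300),interpolation=cv2.INTER_CUBIC)
cv2.imwrite("pics/st3.png",np.hstack([f(T,298,166),f(S,249,255)]))
```

```text
touch [ 0.2 -0.4 -0.5]
width mm 39.2 want 40.0 grip 35.0
lifted 38.6 [-0.2 -0.8 -1.9] 17.325
down [-0.9  0.   1. ]
clock 22.5917
True
```

View pics/st3.png

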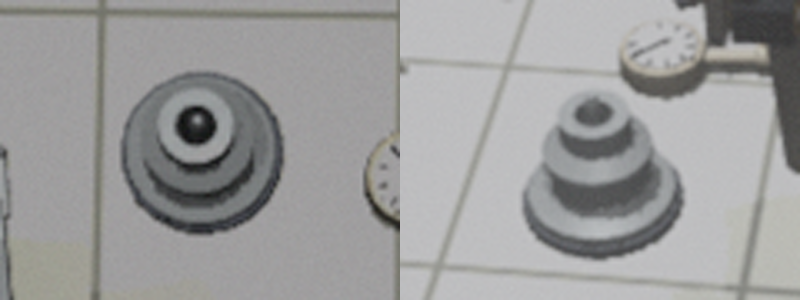

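The picture shows the large and middle cones seated level on the round base, with the pin tip centred in the middle cone's hole (top view, about (297,162)). The small cone and the wing nut are next.

Run:
```python
from arm import *
p=(.4672,-.1795); w=(.4868,-.0195)
a=pick(p,TALL,.032) and place(TALL,.070,.082)
b=a and pick(w,SHORT,.034) and place(SHORT,.008,.040)
print(a,b)
bot.line_to([.40,-.25,.25],max_speed=.3)
bot.set_joints([-1.451,.158,1.597,0,1.386,-.21])
import cv2
T=bot.read_camera("top");S=bot.read_camera("side")
cv2.imwrite("pics/top4.png",T["pixels"]);cv2.imwrite("pics/side4.png",S["pixels"])
f=lambda c,x,y:cv2.resize(c["pixels"][y-45:y+45,x-60:x+60],(400,300),interpolation=cv2.INTER_CUBIC)
cv2.imwrite("pics/st4.png",np.vstack([np.hstack([f(T,298,166),f(S,249,255)]),np.hstack([f(T,422,186),f(S,286,190)])]))
```

```text
touch [-0.1 -0.3 -0.5]
width mm 30.2 want 32.0 grip 35.0
lifted 30.3 [-0.7  0.5 -2.5] 28.5833
down [-1.5  0.4  0.3]
clock 32.75
touch [ 0.1 -0.   0.1]
width mm 32.5 want 34.0 grip 35.0
lifted 32.4 [ 0.4 -0.  -1.6] 36.9917
down [-1.   1.  -0.9]
clock 42.95
True True
```

View pics/st4.png

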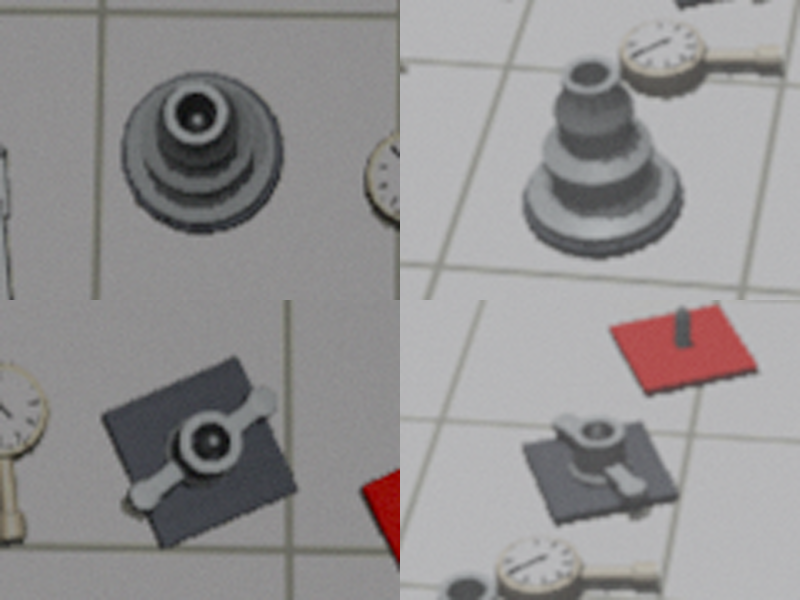

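View pics/top4.png

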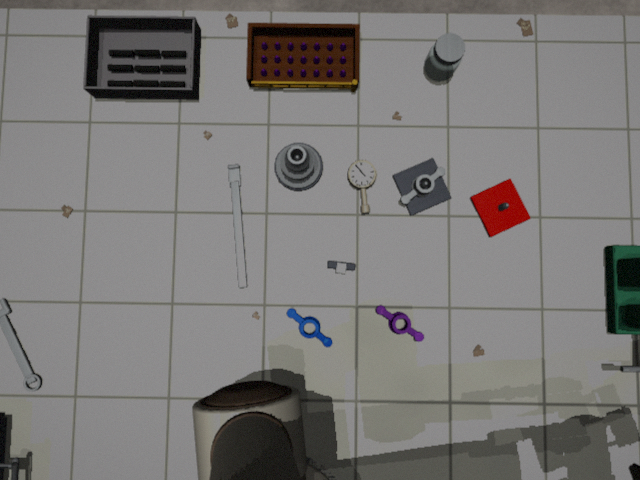

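All three cones are stacked, with the small one on top at (297,154). The nut is on the grey post at (425,184), and the bystanders haven't moved. I'll check the seated heights from both views before handing in.

Run:
```python
from vis import *
T=bot.read_camera("top");S=bot.read_camera("side")
for n,pt,ps,h in(("small",(297,155),(246,232),.098),("wing",(425.5,183),(285.5,189),.038)):
    g,f=up(S,ps,10); t,_=cv2.threshold(g,0,255,cv2.THRESH_OTSU)
    ce,st=cnt(g<(110),(60,60)); s=f(ce); c=circ(T,pt,.011*T["fx"]/(.944-h))
    X,e=tri(T,c[0],S,s); print(n,c[0].round(1),c[1],s.round(1),st[2:]/[6,6,36],X.round(4),e.round(4),"want z",h)
```

```text
small [296.2 154.3] 6.15 [245.4 231.8] [11.33333333  7.         60.80555556] [ 0.6409 -0.0145  0.1006] 0.0036 want z 0.098
wing [424.7 183.3] 5.883333 [284.  191.7] [ 20.          15.66666667 171.86111111] [ 0.6102 -0.2504  0.0158] 0.0048 want z 0.038
```

The small cone checks out: 100.6 mm, with the usual +2 mm bias. The nut's side-view mask merged with the dark base, so I'll redo it with the hole seed at about (286,184).

Run:
```python
from vis import *
T=bot.read_camera("top");S=bot.read_camera("side")
g,f=up(S,(286,184),10)
for th in(85,95,105,115):
    ce,st=cnt(g<th,(60,60)); s=f(ce); c=circ(T,(425,183),6.1)
    X,e=tri(T,c[0],S,s); print(th,s.round(1),(st[2:]/[6,6,36]).round(1),X.round(4),e.round(4))
```

```text
85 [287.8 183.8] [2.  2.5 3.6] [ 0.6027 -0.2443  0.0426] 0.0105
95 [287.4 183.7] [3.3 3.5 8.6] [ 0.603  -0.2442  0.0429] 0.0097
105 [285.  183.9] [ 9.   4.5 26. ] [ 0.606  -0.2446  0.0413] 0.0046
115 [284.9 183.8] [ 9.5  5.2 36.1] [ 0.606  -0.2446  0.0414] 0.0044
```

The nut's top is at 41 mm against 38 mm expected. With the usual +2–3 mm bias that means seated, so I'll hand in.

```bash
python3 -c "
from workcell import bot
print(bot.job_done(),bot.current_clock())"
```

```text
the job is handed in; nothing more can be done
the job is handed in; nothing more can be done
```

The job is handed in: the large, middle and small cones are stacked on the tall post and the steel wing nut is on the short grey post, all let go, with the gauge, lever and weight left where they lay; camera checks put all four fully down to within about 3 mm.

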